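# Hold a robot buggy's reset button down under the programming probe

### The arm

A 6-joint arm with a two-finger parallel gripper is mounted at the origin on the work surface. World frame = base frame: x ahead of the robot, y to its left, z up, the work surface at z = 0. Lengths are in mm, angles in rad, forces in N, time in s.
With the tool pointing down it reaches from about 350 to 975 mm from the base axis. Payload 7.1 kg.
Tool frame: the origin (TCP) lies at the very end of the fingers, on their centre line; the grasp point (between the pads) lies 19 mm behind it; z points along the fingers, y is the direction in which the jaws open and shut (so a half turn about z gives the same grasp; the last joint's range is limited). The gripper opens to 88 mm and grips with 3 to 60 N. Pads are 20 mm wide; open, the fingers measure 115 mm over their backs; the gripper's body (75 mm by 178 mm) begins 61 mm behind the grasp point.
Start: joints at [1.321, 0.423, 1.63, -0, 1.089, -0.019], TCP at [142.941, 608.418, 222.675] pointing down, gripper open.
Joint ranges: [-3, 3], [-0.9, 2.11], [0.09, 2.58], [-1.31, 4.45], [0.11, 2.69], [-2.54, 2.54]. Speed limits (rad/s): [2.39, 2.39, 3.01, 3.14, 3.14, 3.14].

### API

Orientations are given as a rotation vector (axis times angle).
In Python, from workcell import * gives the robot as it stands.
- The arm moves only by the tool play_rows, never from a script. Its argument "plan" is text: rows parted by semicolons, each of 7 numbers parted by spaces: the finger opening in cm, from 0 to 8.78, then the shift along the tool's x, y, z in cm, then the turn, a rotation vector about the tool's x, y, z in degrees. A call has 1 to 20 rows; each row shifts and turns the commanded pose from where the row before left it, along the tool's axes as they then stand; what a row does not reach is not made up. A row lasts 1/8 s, in which the tool goes at most 62.5 mm and 10.7 degrees, less where a joint would pass 70% of its speed; a pose out of reach is approached as far as the arm can. A call is refused whole if a number of a shift passes 6.25 or a number of a turn 10.7, either way. A call with a gripper value outside its range is refused whole. The fingers move at their own pace and stop on an object; the grip force is fixed at half the most. Time passes only in rows, so rows that do not move let the fingers close. It gives the time, the measured TCP pose, the force and the opening at its end, in the units of the state.
- get_obs(): the state, without advancing time (a new reading comes with each control period).
- get_image(name): name is "scene" or "top" or "wrist"; returns a dict with "pixels" (420x560x3 uint8, red, green, blue), "range_z" (420x560 float32, mm along the optical axis (not along the pixel's ray), 0 where there is no reading), "fx", "fy", "cx", "cy" (pixels), "eye" and "attitude" of the camera in the world. Camera axes: x right, y down, z forward; pixel columns grow to the right and rows downward; lengths in mm; the calibration is good to about 2 mm. A picture is of the moment at which its call begins.
- close_job(): hands the job in, once; it reports no verdict.
The state is a dict: "t": time; "qpos": joint angles; "qvel": joint speeds; "joint_torque": joint torques, N m; "ee_pos": TCP position; "orientation": TCP orientation; "ft_force": force on the tool from outside, world axes, zero at the start; "moment": the same for the moment, N m; "width": finger opening in mm.
Only numpy, scipy, OpenCV 4.12 (cv2) and the standard library are available. Lean on these libraries where they do the work, as an engineer would, in place of code of your own. Each camera call takes 0.05 s, during which the arm holds its last target. There are 200 camera calls.

### The job

Slide the carriage with the robot buggy along its rails until the round brass pad on the buggy's top deck is centred under the tip of the fixed contact probe. Then take the stylus from its block, reach it down through the round hole in the top deck and press the recessed reset button all the way down with it, and finish while still gripping the stylus and holding the button down, with the pad still under the probe. Leave the spare wheel, the jar and the screwdriver where they are.

Things in the scene. Friction and masses are not known exactly. Their poses are not given: they have to be found in the camera images.
- fixture: Aluminium base plate of the programming fixture, 200 (its x) x 400 (its y) x 12 mm, fixed to the bench, with two steel rails along its y. Origin: centre of its underside. x points away from the robot at yaw 0, y along the rails, z up. Its position and yaw (up to about 15 degrees) vary.
- carriage (a joint): Carriage position along the rails (m): 0 to 0.13, growing towards the fixture's +y. It carries a four-wheel buggy, fixed to it, with two plywood decks 84 (fixture x) x 148 mm (y); top deck's upper face 100 mm, wheel tops 77 mm above the bench. It slides stiffly (about 3 N) and stays where left. At the start the pad has 40 to 105 mm to go towards +y.
- handle (a point): Grip point on the axis of the carriage's upright black square handle, 16 x 16 mm, faces parallel to the fixture's x and y, at the carriage's -y end, 87 mm from the hole's centre. The grip part spans 97 to 143 mm above the bench, this point is at 125 mm. Below it a steel foot 24 x 30 mm. The top deck's edge is 33 mm from the handle's near face.
- pad (a point): Centre of the round brass contact pad, 20 mm across, in a thin square black frame 26 mm wide, on the upper face of the buggy's top deck (101 mm above the bench), at the deck's +y end, 80 mm from the hole along the fixture's +y. Moves with the carriage.
- probe_tip (a point): Downward tip of the fixed contact probe: a thin steel needle hanging from a dark steel arm (top 134 mm above the bench) that runs along the fixture's x to a post on the fixture's far (+x) edge, 89 mm from the needle. The tip is 102 mm above the bench, 1 mm over the pad, exactly above the pad's line of travel; its place along the fixture's y varies.
- aperture (a point): Centre of the round hole, 16 mm across, in the buggy's 6 mm thick plywood top deck, at its upper face, 100 mm above the bench, z up. Moves with the carriage.
- reset_top (a point): Centre of the top face of the recessed reset button, a white round plunger 14 mm across, straight below the hole, 22 mm below the deck's upper face when not pressed.
- reset_button (a joint): Travel of the reset button (m): 0 when released, 0.006 fully down. It is sprung: 1.7 N to start it moving, 5 N fully down; it comes back up when let go.
- stylus: Loose hand stylus, 60 g, standing tip down in its block: a round steel shaft 8 mm across and 60 mm long, above it a square black plastic handle 18 x 18 x 55 mm. Origin: the tip; z runs up from the tip to the handle, x and y are square to the handle's faces. The handle occupies z 60 to 115 mm.
- stylus_tip (a point): The stylus's tip, the same point as its origin.
- holder: Fixed plywood block, 60 x 60 x 50 mm, with one central vertical round hole 10.5 mm across and 45 mm deep in which the stylus stands, its tip 5 mm above the bench and its handle's lower end 15 mm above the block. Origin: centre of its underside.
- spare_wheel: Loose spare wheel lying flat, 60 mm across and 26 mm thick, black tyre. Origin: centre of its underside. To be left alone.
- jar: Loose closed jar, 60 mm across and 75 mm high. Origin: centre of its underside. To be left alone.
- screwdriver: Loose screwdriver lying on the bench. To be left alone.
Things that resemble listed ones, but are neither listed nor needed, are in the scene too. What is shaped like the stylus but green or purple is not meant.

How it is judged:
By the outcome, as a careful person would: the job done as asked, in the order asked, and still so for the second after the job is handed in, while the arm keeps its last pose, push and grip.
It also fails if it takes over 59 s, if anything falls off the work surface, if the arm or the gripper's body presses on something with over 40 N, if the wrist force passes 120 N, or if a joint passes its speed limit or range.

## Working session

There is one attempt and no reset: what is moved stays moved. The work goes in short steps, Python scripts to look and compute and a tool call to move; the robot and the scene stay as the last step left them, time stands still between calls to the robot, and variables do not carry over. Pictures are saved under pics/ and viewed, about 8 in all and at most 12, crops included, and the job is handed in when it is done.

Besides the shell and the picture viewer there is one more tool, called after "Request:" as a command line: name --argument value ..., lists and objects as JSON in quotes. play_rows: Moves the arm, as the interface text tells. Its arguments: {"type":"object","properties":{"plan":{"type":"string"}},"required":["plan"]}

```bash
mkdir -p pics; ls; cat > h.py <<'E'
from workcell import *
import numpy as np, cv2
from scipy.spatial.transform import Rotation as R
def grab(n):
    im=get_image(n); np.savez('/tmp/%s.npz'%n,**{k:np.array(v) for k,v in im.items()}); return im
def load(n): return dict(np.load('/tmp/%s.npz'%n))
def att(im):
    a=np.array(im['attitude'],float)
    return a if a.shape==(3,3) else R.from_rotvec(a).as_matrix()
def cast(im,u,v,z):
    d=att(im)@np.array([(u-im['cx'])/im['fx'],(v-im['cy'])/im['fy'],1.0])
    e=np.array(im['eye'],float); return e+d*(z-e[2])/d[2]
def cloud(im):
    h,w=im['range_z'].shape; u,v=np.meshgrid(np.arange(w),np.arange(h)); r=im['range_z']
    c=np.stack([(u-im['cx'])/im['fx']*r,(v-im['cy'])/im['fy']*r,r],-1)
    return c@att(im).T+np.array(im['eye'])
def save(im,f): cv2.imwrite('pics/'+f,np.ascontiguousarray(np.array(im['pixels'])[...,::-1]))
E
python3 - <<'E'
from h import *
for n in ['top','scene']:
    im=grab(n); save(im,n+'1.png'); print(n,im['eye'],im['attitude'],im['fx'],im['cx'],im['cy'])
print(get_obs())
E
```

```text
pics
top [3.29663952e+02 3.33257919e-01 1.25093339e+03] [-2.20458377  1.98807313 -0.21136005] 397.7486820479701 282.86425260376797 212.13268679012052
scene [1084.15853292 -570.07332711  790.46084552] [-2.16358754 -0.82895635  0.35346164] 428.1562428472177 274.3125034009165 215.47194427893817
{'t': 0.1, 'qpos': array([ 1.32102038e+00,  4.23764574e-01,  1.63056979e+00, -8.40563742e-07,
        1.08858561e+00, -1.89864519e-02]), 'qvel': array([-0.00014073, -0.00114761,  0.00069749,  0.00070301,  0.00080151,
        0.00064438]), 'joint_torque': array([ 1.09824945e-03, -5.45612705e+01, -2.74323678e+01,  6.45177998e-02,
        1.88737025e-02, -4.90018658e-05]), 'ee_pos': array([142.815687  , 607.97556946, 221.9965336 ]), 'orientation': array([-3.61698193e-01, -3.12052269e+00,  2.06618144e-03]), 'ft_force': array([ 0.29941836, -0.51942561, -0.79425197]), 'moment': array([-0.02064864,  0.02239237, -0.021462  ]), 'width': 87.60555856286028}
```

View pics/top1.png

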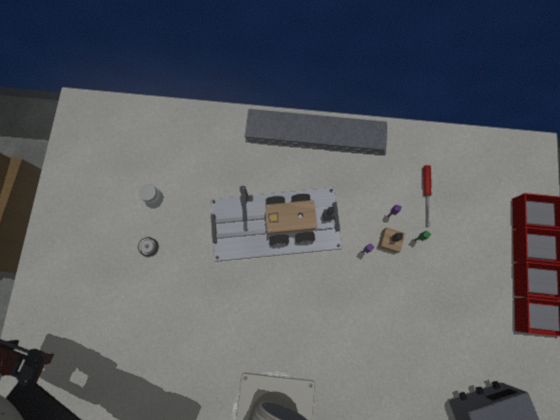

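View pics/scene1.png

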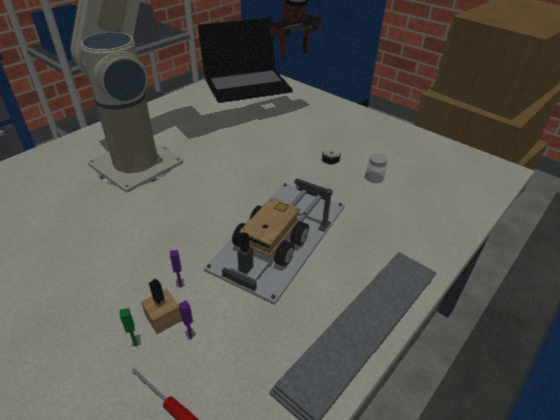

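```bash
python3 - <<'E'
from h import *
im=load('top')
for n,u,v,z in [('hole',300,215.5,100),('pad',273.5,217,101),('handle',331,213,143),('arm',244,189,134),('armend',245,230,134),('stylus top',397.5,237,120),('holder',392,240,50),('platecorners',212,197,12),('',334,190,12),('',217,257,12),('',339,246,12)]:
    print(n,cast(im,u,v,z).round(1))
# wood holder mask & angle
c=cloud(im); 
for z0,z1,b in [(40,58,(360,220,420,260)),(90,106,(255,190,325,240)),(110,140,(320,200,345,225)),(100,130,(380,225,410,250)),(120,140,(235,180,260,240))]:
    m=((c[...,2]>z0)&(c[...,2]<z1)); mm=np.zeros_like(m); x0,y0,x1,y1=b; mm[y0:y1,x0:x1]=1; m&=mm
    p=c[m][:,:2].astype(np.float32); 
    if len(p)>3: print(z0,len(p),cv2.minAreaRect(p),c[m][:,2].mean())
w=get_image('wrist'); o=get_obs(); Rt=R.from_rotvec(o['orientation']).as_matrix()
print('wrist cam in tool',Rt.T@(np.array(w['eye'])-o['ee_pos']),'\n',Rt.T@att(w),w['fx'],'\n',Rt)
E
```

```text
hole [577.6 -18.4 100. ]
pad [564.9  59.  101. ]
handle [ 584.6 -104.9  143. ]
arm [632.2 152.  134. ]
armend [512.2 134.  134. ]
stylus top [ 539.2 -302.1  120. ]
holder [ 541.2 -304.6   50. ]
platecorners [628.2 267.8  12. ]
 [ 691.6 -121.    12. ]
 [438.5 224.9  12. ]
 [ 511.9 -150.4   12. ]
40 326 ((539.29443359375, -328.2662048339844), (106.44755554199219, 60.92852020263672), 78.6693115234375) 48.97581660303354
90 1386 ((575.871826171875, -3.5202865600585938), (85.2166748046875, 176.033203125), 11.501502990722656) 99.38166030455626
110 20 ((594.2359008789062, -102.79951477050781), (14.283000946044922, 16.168838500976562), 19.897472381591797) 126.02918664443833
100 52 ((543.1864624023438, -305.8581848144531), (17.98288917541504, 18.638507843017578), 0.3210313618183136) 117.34958073328072
120 159 ((590.5364990234375, 151.1280517578125), (102.75165557861328, 17.604442596435547), 9.296944618225098) 133.02372204079657
wrist cam in tool [  81.99828417   -0.76202133 -163.29237023] 
 [[-2.03919599e-05 -9.53267272e-01 -3.02128298e-01]
 [ 9.99999877e-01 -1.68945532e-04  4.65558141e-04]
 [-4.94844565e-04 -3.02128252e-01  9.53267158e-01]] 319.99708944986963 
 [[-9.73478776e-01  2.28777119e-01 -3.19729583e-04]
 [ 2.28777337e-01  9.73478107e-01 -1.14277778e-03]
 [ 4.98083417e-05 -1.18561680e-03 -9.99999296e-01]]
```

Request:
play_rows --plan "8.7 -4.67 -3.59 -0.3 0 0 0;8.7 -4.67 -3.59 -0.3 0 0 0;8.7 -4.67 -3.59 -0.3 0 0 0;8.7 -4.67 -3.59 -0.3 0 0 0;8.7 -4.67 -3.59 -0.3 0 0 0;8.7 -4.67 -3.59 -0.3 0 0 0;8.7 -4.67 -3.59 -0.3 0 0 0;8.7 -4.67 -3.59 -0.3 0 0 0;8.7 -4.67 -3.59 -0.3 0 0 0;8.7 -4.67 -3.59 -0.3 0 0 0;8.7 -4.67 -3.59 -0.3 0 0 0;8.7 -4.67 -3.59 -0.3 0 0 0;8.7 0 0 0 0 0 -7.5;8.7 0 0 0 0 0 -7.5;8.7 0 0 0 0 0 -7.5;8.7 0 0 0 0 0 0"

```text
t: 2.15
ee_pos: [589.7, 60.8, 258.4]
orientation: [0.252, -3.131, 0.0]
ft_force: [-0.4, 0.5, 0.0]
width: 86.9
```

```bash
python3 - <<'E'
from h import *
im=grab('wrist'); save(im,'w2.png'); o=get_obs(); print(o['t'],o['qpos'],o['ee_pos'],R.from_rotvec(o['orientation']).as_matrix().round(4))
E
```

```text
2.2 [ 8.26610551e-02  3.37570907e-01  1.67062509e+00  1.63422786e-05
  1.13381897e+00 -1.64728379e+00] [589.7805507   60.80859706 258.47536066] [[-9.874e-01 -1.585e-01 -4.000e-04]
 [-1.585e-01  9.874e-01 -0.000e+00]
 [ 4.000e-04  0.000e+00 -1.000e+00]]
```

View pics/w2.png

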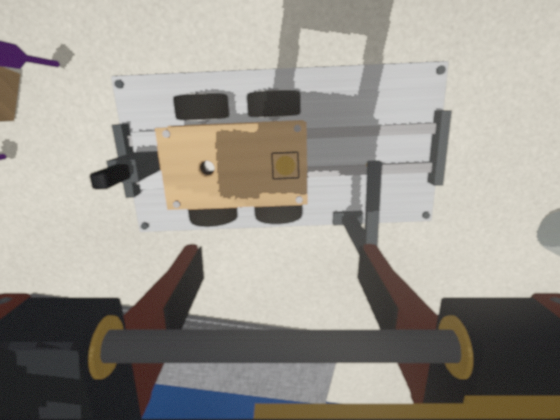

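```bash
python3 - <<'E'
from h import *
im=load('wrist')
p=im['pixels'][:,:,::-1]
crop=p[130:260,250:400]; c=cv2.resize(crop,None,fx=4,fy=4,interpolation=cv2.INTER_CUBIC); c=np.clip(c.astype(float)*1.8,0,255).astype(np.uint8)
cv2.imwrite('pics/w2c.png',c)
for n,u,v,z in [('hole',207,167.5,100),('pad',285.5,165.5,101),('arm end',373.5,162,134),('handletop',98,180,143),('deck',159,129,100),('',307,121,100),('',168,209,100),('',307,205,100)]: print(n,cast(im,u,v,z).round(1))
C=cloud(im); m=(C[...,2]>125)&(C[...,2]<150); m[:,:340]=0;m[:,390:]=0;m[260:]=0
q=C[m]; print(len(q), cv2.minAreaRect(q[:,:2].astype(np.float32)),q[:,2].mean())
E
```

```text
hole [579.1 -17.3 100. ]
pad [564.2  60.9 101. ]
arm end [542.7 137.3 134. ]
handletop [ 596.4 -103.5  143. ]
deck [548.7 -67.2 100. ]
 [518.1  74.4 100. ]
 [629.8 -53.9 100. ]
 [602.1  90.2 100. ]
1259 ((582.7069702148438, 147.06829833984375), (83.90789031982422, 12.481409072875977), 11.562318801879883) 134.5503717707969
```

View pics/w2c.png

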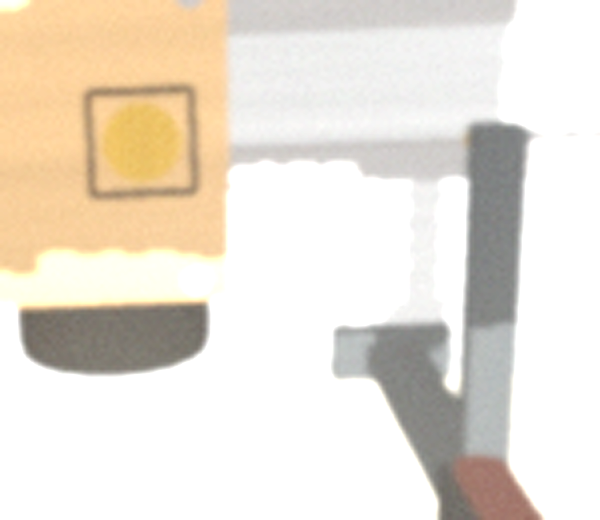

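Request:
play_rows --plan "4 0.66 -5.42 0 0 0 0;4 0.66 -5.42 0 0 0 0;4 0.66 -5.42 0 0 0 0;4 0 0 0 0 0 -2.1;4 0 0 2.5 0 0 0"

```text
t: 2.82
ee_pos: [597.8, -103.1, 235.1]
orientation: [-0.307, 3.123, -0.001]
ft_force: [0.0, 0.0, -0.9]
width: 41.7
```

```bash
python3 - <<'E'
from h import *
im=grab('wrist'); save(im,'w3.png'); o=get_obs(); print(o['t'],o['width'],o['ee_pos'],R.from_rotvec(o['orientation']).as_matrix().round(4))
C=cloud(im)
for z0,z1 in [(97,103),(135,147)]:
    m=(C[...,2]>z0)&(C[...,2]<z1); 
    n,l,s,c=cv2.connectedComponentsWithStats(m.astype(np.uint8))
    for i in range(1,n):
        if s[i,4]>60: print(z0,s[i],cv2.minAreaRect(C[l==i][:,:2].astype(np.float32)))
E
```

```text
2.875 40.62052518404077 [ 595.24132441 -102.03548209  230.56394267] [[-0.9807 -0.1957 -0.003 ]
 [-0.1957  0.9807  0.001 ]
 [ 0.0028  0.0016 -1.    ]]
97 [73 85  6 21 89] ((543.881591796875, -298.40704345703125), (16.868711471557617, 2.398329496383667), 6.186110019683838)
97 [  323   149   164    86 12556] ((574.0907592773438, 9.496925354003906), (84.44205474853516, 148.83460998535156), 11.421451568603516)
97 [ 66 174  21  24 108] ((624.4430541992188, -294.7461853027344), (23.632795333862305, 12.435873985290527), 31.510194778442383)
97 [266 182  31  24 384] ((597.1810913085938, -103.62435150146484), (23.765830993652344, 29.261951446533203), 11.484858512878418)
97 [508 269  22  12  81] ((631.449462890625, 155.15406799316406), (8.309210777282715, 19.755634307861328), 39.22679138183594)
135 [272 196  20  21 368] ((596.8478393554688, -103.38682556152344), (15.759115219116211, 16.10973358154297), 11.1694917678833)
135 [536 223  24  70 533] ((598.892822265625, 151.3701171875), (69.54652404785156, 18.409530639648438), 8.747323036193848)
```

View pics/w3.png

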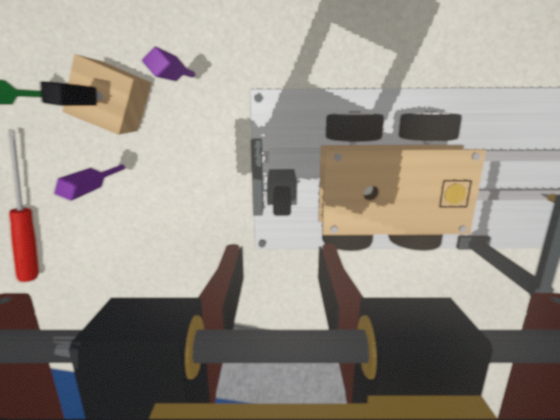

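Request:
play_rows --plan "4 -0.14 -0.15 3 0 0 0;4 0 0 3.5 0 0 0;4 0 0 3.5 0 0 0;4 0 0 2.9 0 0 0;4 0 0 0 0 0 0;0 0 0 0 0 0 0;0 0 0 0 0 0 0;0 0 0 0 0 0 0;0 0 0 0 0 0 0"

```text
t: 4.0
ee_pos: [599.1, -103.8, 106.1]
orientation: [-0.311, 3.124, -0.0]
ft_force: [-0.3, 2.8, 6.3]
width: 15.9
```

Request:
play_rows --plan "0 0 0.8 0 0 0 0;0 0 1 0 0 0 0;0 0 1 0 0 0 0;0 0 1 0 0 0 0;0 0 1 0 0 0 0;0 0 1 0 0 0 0;0 0 1 0 0 0 0;0 0 1 0 0 0 0;0 0 0 0 0 0 0;0 0 0 0 0 0 0"

```text
t: 5.25
ee_pos: [583.5, -27.2, 106.1]
orientation: [-0.311, 3.124, 0.0]
ft_force: [-2.6, 2.2, 8.5]
width: 16.0
```

```bash
python3 - <<'E'
from h import *
o=get_obs(); print(o['t'],o['width'],o['ee_pos'],o['ft_force'])
a=grab('wrist'); b=grab('scene')
pw=a['pixels'][100:300,300:560,::-1]; ps=b['pixels'][190:290,225:355,::-1]
A=cv2.resize(pw,(780,600))[:, :]; B=cv2.resize(ps,(390,300),interpolation=cv2.INTER_CUBIC); A=cv2.resize(A,(400,308))
B=np.clip(B*1.5,0,255).astype(np.uint8)
out=np.zeros((308,800,3),np.uint8); out[:,:400]=A; out[:300,405:795]=B
cv2.imwrite('pics/c4.png',out)
E
```

```text
5.25 15.968808405096166 [583.47361742 -27.23192174 106.07562867] [-2.590233    2.20788278  8.50087563]
```

View pics/c4.png

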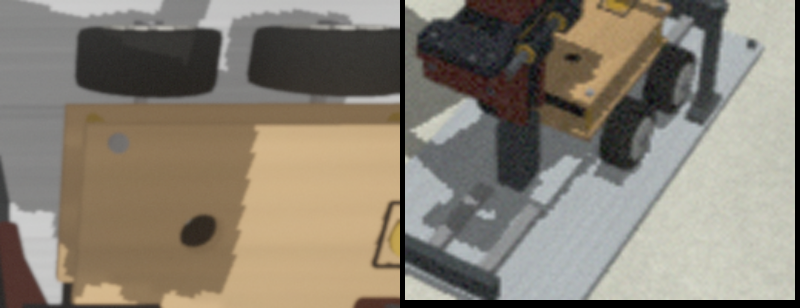

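Request:
play_rows --plan "4 0 0 0 0 0 0;4 0 0 0 0 0 0;4 0 0 0 0 0 0;4 0 0 -2 0 0 0;4 0 0 -4.5 0 0 0;4 -1 3 0 0 0 0;4 -1 3 0 0 0 0;4 0 0 0 0 0 0;4 0 0 0 0 0 0"

```text
t: 6.48
ee_pos: [590.4, 34.8, 169.4]
orientation: [0.312, -3.125, 0.0]
ft_force: [0.5, 0.2, -0.6]
width: 40.0
```

```bash
python3 - <<'E'
from h import *
im=grab('wrist'); o=get_obs(); print(o['t'],o['width'],o['ee_pos'],im['eye'])
p=im['pixels'][:,:,::-1]; c=cv2.resize(p[60:300,240:560],(800,600),interpolation=cv2.INTER_CUBIC)
cv2.imwrite('pics/w5.png',np.clip(c*1.3,0,255).astype(np.uint8))
E
```

```text
6.525 40.29721428562987 [590.3700239   34.53251356 169.40754621] [509.94628702  17.33419436 332.85027216]
```

View pics/w5.png

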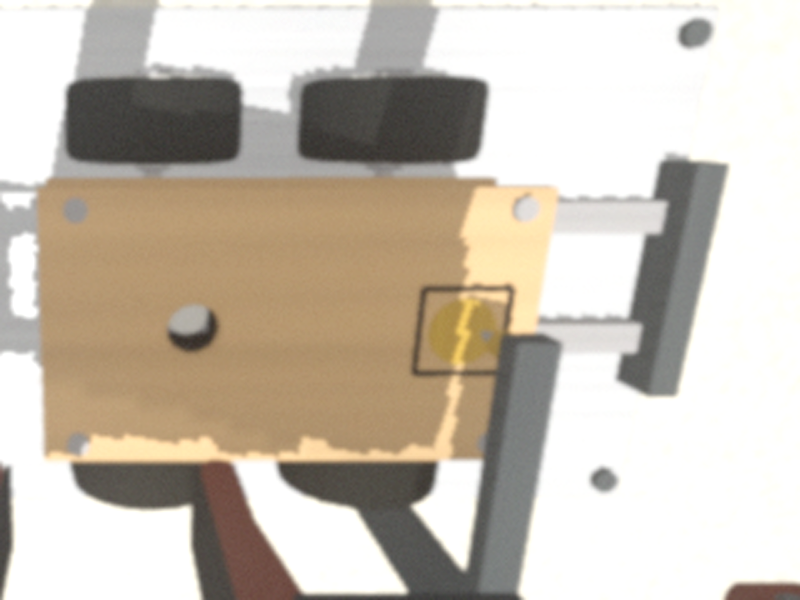

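```bash
python3 - <<'E'
from h import *
im=load('wrist'); C=cloud(im)
for z0,z1 in [(97,103),(130,137)]:
    m=(C[...,2]>z0)&(C[...,2]<z1); m[300:]=0
    n,l,s,c=cv2.connectedComponentsWithStats(m.astype(np.uint8))
    for i in range(1,n):
        if s[i,4]>60: print(z0,s[i],cv2.minAreaRect(C[l==i][:,:2].astype(np.float32)))
f=lambda x,y:(240+x*.4-.3,60+y*.4-.3)
for n,x,y,z in [('spot',486,335,102),('frame',423,288,101),('',513,288,101),('',415,373,101),('hole',192,328,100)]: print(n,cast(im,*f(x,y),z).round(1))
def proj(P):
    q=att(im).T@(np.array(P)-im['eye']); return im['cx']+im['fx']*q[0]/q[2],im['cy']+im['fy']*q[1]/q[2]
# arm centreline meets pad line
print([ (z,proj([547.9,140,z])) for z in (102,110,120,134)])
p=im['pixels'][170:220,395:470,::-1]; cv2.imwrite('pics/w5c.png',np.clip(cv2.resize(p,(750,500),interpolation=cv2.INTER_CUBIC)*1.3,0,255))
E
```

```text
97 [  255   134   209   111 20162] ((559.0116577148438, 84.63471984863281), (84.51448822021484, 149.09649658203125), 11.587288856506348)
97 [182 176  41  31 573] ((581.7837524414062, -28.363109588623047), (23.795602798461914, 29.814617156982422), 11.669593811035156)
97 [403 287  23  10  96] ((630.9525756835938, 155.1349639892578), (7.338807106018066, 19.12114143371582), 34.83393096923828)
130 [176 192  28  24 120] ((577.5465698242188, -25.865089416503906), (19.989959716796875, 10.087545394897461), 57.74586868286133)
130 [ 427  194   38  103 2161] ((578.6375122070312, 146.08811950683594), (76.12801361083984, 12.97889518737793), 11.686161041259766)
spot [548.3 142.3 102. ]
frame [538.5 119.8 101. ]
 [533.2 145.8 101. ]
 [564.1 125.7 101. ]
hole [564.  56. 100.]
[(102, (np.float64(431.34602342500085), np.float64(192.6320599186287))), (110, (np.float64(436.3363852340451), np.float64(195.48445911171856))), (120, (np.float64(443.05759919398673), np.float64(199.32618161792576))), (134, (np.float64(453.5015950500326), np.float64(205.2957779102084)))][ WARN:0@0.203] global loadsave.cpp:1063 imwrite_ Unsupported depth image for selected encoder is fallbacked to CV_8U.
```

View pics/w5c.png

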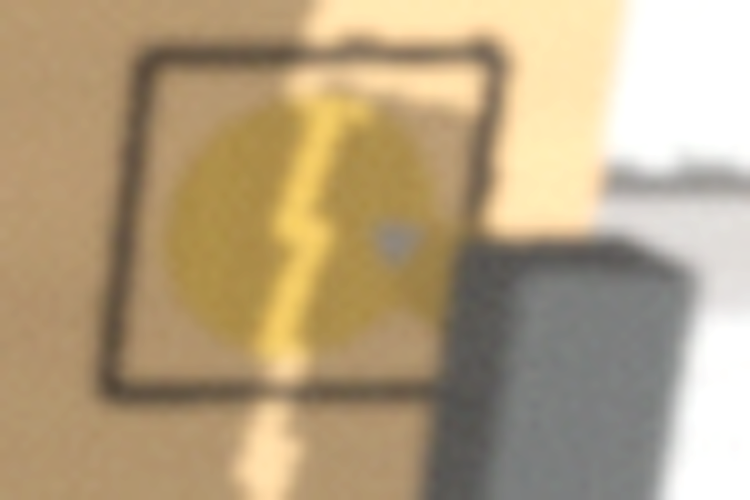

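Request:
play_rows --plan "4 1 -3 0 0 0 0;4 1 -3 0 0 0 0;4 0 0 0 0 0 0;4 0 0 3.5 0 0 0;4 0 0 3 0 0 0;4 0 0 0 0 0 0;0 0 0 0 0 0 0;0 0 0 0 0 0 0;0 0 0 0 0 0 0;0 0 0.24 0 0 0 0;0 0 0.24 0 0 0 0;0 0 0 0 0 0 0;0 0 0 0 0 0 0"

```text
t: 8.15
ee_pos: [582.7, -23.0, 105.8]
orientation: [-0.311, 3.124, -0.001]
ft_force: [-1.3, -1.9, 7.1]
width: 15.9
```

Request:
play_rows --plan "0 0 0.06 0 0 0 0;0 0 0 0 0 0 0;4 0 0 0 0 0 0;4 0 0 0 0 0 0;4 0 0 -2 0 0 0;4 0 0 -4.5 0 0 0;4 -1 3 0 0 0 0;4 -1 3 0 0 0 0;4 0 0 0 0 0 0;4 0 0 0 0 0 0"

```text
t: 9.4
ee_pos: [589.2, 40.2, 169.4]
orientation: [0.312, -3.125, 0.0]
ft_force: [0.3, -0.3, 0.0]
width: 40.2
```

```bash
python3 - <<'E'
from h import *
im=grab('wrist'); o=get_obs(); print(o['t'],o['ee_pos'])
C=cloud(im)
for z0,z1 in [(97,103),(130,137)]:
    m=(C[...,2]>z0)&(C[...,2]<z1); m[300:]=0
    n,l,s,c=cv2.connectedComponentsWithStats(m.astype(np.uint8))
    for i in range(1,n):
        if s[i,4]>500: print(z0,s[i],cv2.minAreaRect(C[l==i][:,:2].astype(np.float32)))
p=im['pixels'][170:220,395:470,::-1]; cv2.imwrite('pics/w6c.png',np.clip(cv2.resize(p,(750,500),interpolation=cv2.INTER_CUBIC)*1.3,0,255).astype(np.uint8))
for d in [(425,192.5,101),(432.3,192.6,102)]: print(cast(im,*d))
E
```

```text
9.45 [589.26522162  39.88463225 169.3783089 ]
97 [  254   135   209   110 19829] ((558.2604370117188, 88.94187927246094), (84.58528137207031, 148.39828491210938), 11.4053373336792)
97 [181 176  41  31 569] ((580.7609252929688, -23.857404708862305), (23.896595001220703, 30.082948684692383), 11.007572174072266)
130 [ 420  195   37  102 2138] ((578.8592529296875, 146.18101501464844), (76.49930572509766, 13.140175819396973), 11.286249160766602)
[547.72385895 141.23629835 101.        ]
[546.55362602 146.08843989 102.        ]
```

View pics/w6c.png

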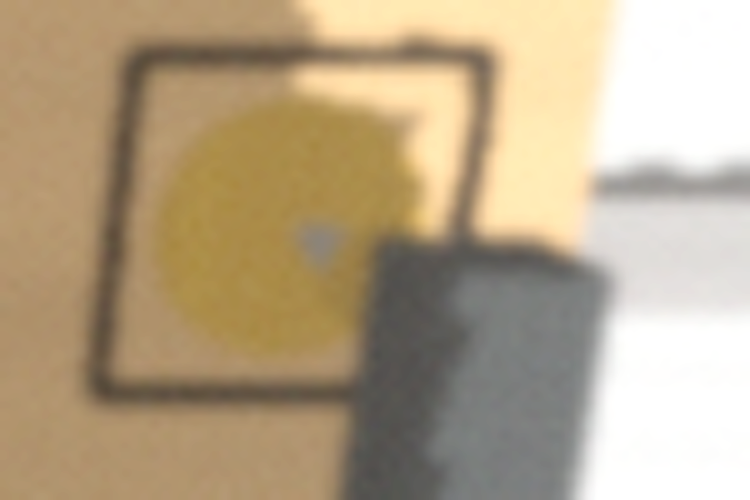

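Request:
play_rows --plan "5 0 0 -5 0 0 0;5 0 0 -4.5 0 0 0;5 1.58 -5.46 0 0 0 0;5 1.58 -5.46 0 0 0 0;5 1.58 -5.46 0 0 0 0;5 1.58 -5.46 0 0 0 0;5 1.58 -5.46 0 0 0 0;5 1.58 -5.46 0 0 0 0;5 0 0 0 0 0 0;5 0 0 0 0 0 0"

```text
t: 10.7
ee_pos: [560.5, -299.7, 264.2]
orientation: [0.309, -3.126, -0.001]
ft_force: [-0.3, 0.4, -0.2]
width: 49.6
```

```bash
python3 - <<'E'
from h import *
im=grab('wrist'); o=get_obs(); print(o['t'],o['ee_pos'],o['qpos'])
save(im,'w7.png'); C=cloud(im)
for z0,z1 in [(47,53),(117,124)]:
    m=(C[...,2]>z0)&(C[...,2]<z1); m[300:]=0
    n,l,s,c=cv2.connectedComponentsWithStats(m.astype(np.uint8))
    for i in range(1,n):
        if s[i,4]>60: print(z0,s[i],cv2.minAreaRect(C[l==i][:,:2].astype(np.float32)),C[l==i].mean(0),im['pixels'][l==i].mean(0))
E
```

```text
10.75 [ 560.81515827 -298.90986857  264.3714579 ] [-5.08567373e-01  3.96899842e-01  1.56790506e+00  3.32116866e-04
  1.17769024e+00 -2.27763867e+00]
47 [ 245  130   66   67 2081] ((544.6593627929688, -307.1617431640625), (59.859188079833984, 60.0858268737793), 78.14419555664062) [ 541.75594142 -306.90106645   51.30011321] [138.83950024 118.12734262  91.00288323]
47 [535 177  25  23 113] ((505.356689453125, 15.166862487792969), (16.22919273376465, 34.11098098754883), 62.073265075683594) [508.76955714  12.52003743  50.27569194] [55.43362832 54.66371681 52.08849558]
47 [476 225  29  20  94] ((575.3068237304688, -30.955127716064453), (18.38158416748047, 36.9653205871582), 51.81098556518555) [577.95116018 -33.63391209  50.03564429] [68.39361702 69.34042553 69.15957447]
47 [514 267   8  19  67] ((629.7200317382812, 34.811073303222656), (24.87453269958496, 3.4217705726623535), 7.168807506561279) [628.68474857  34.65583708  50.06545191] [51.46268657 49.94029851 46.80597015]
117 [264 165  20  20 335] ((543.793701171875, -310.59417724609375), (18.257287979125977, 17.929811477661133), 3.5250966548919678) [ 543.30411409 -310.58906974  121.0174504 ] [62.22686567 57.29850746 50.4238806 ]
117 [521 252  21  16 101] ((578.455078125, -28.73482322692871), (10.413955688476562, 19.452632904052734), 60.61153030395508) [579.29609164 -29.90640738 120.55306663] [40.61386139 38.47524752 35.98019802]
```

View pics/w7.png

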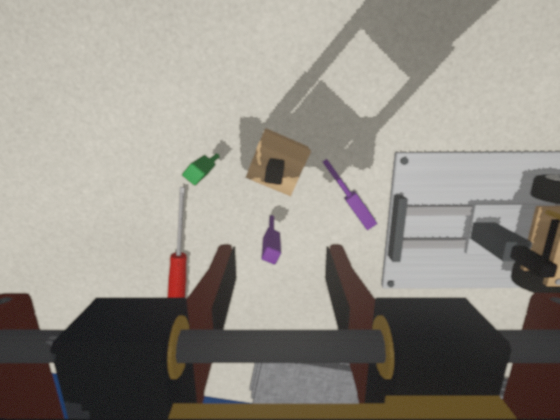

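Request:
play_rows --plan "3.4 0 0 0 0 0 7.8;3.4 1.74 -0.96 0 0 0 0;3.4 0 0 4.5 0 0 0;3.4 0 0 3.5 0 0 0;3.4 0 0 0 0 0 0;3.4 0 0 0 0 0 0"

```text
t: 11.5
ee_pos: [544.9, -310.3, 186.1]
orientation: [-0.1, 3.139, -0.001]
ft_force: [-0.2, 0.2, -0.4]
width: 33.6
```

```bash
python3 - <<'E'
from h import *
im=grab('wrist'); o=get_obs(); print(o['t'],o['ee_pos'],o['qpos'][5],R.from_rotvec(o['orientation']).as_matrix().round(3)[:2])
C=cloud(im)
for z0,z1 in [(47,53),(115,124)]:
    m=(C[...,2]>z0)&(C[...,2]<z1); m[300:]=0
    n,l,s,c=cv2.connectedComponentsWithStats(m.astype(np.uint8))
    for i in range(1,n):
        q=C[l==i]
        if s[i,4]>60 and abs(q.mean(0)[1]+308)<30: print(z0,s[i],cv2.minAreaRect(q[:,:2].astype(np.float32)),q.mean(0))
E
```

```text
11.55 [ 545.2624163  -310.50755994  186.54856415] -2.170944351897769 [[-0.998 -0.064  0.002]
 [-0.064  0.998 -0.001]]
47 [ 248  157   76   74 2962] ((544.6708984375, -307.2664794921875), (60.142173767089844, 60.50969696044922), 77.98186492919922) [ 539.78727942 -306.87238379   51.29333069]
115 [270 205  24  24 551] ((543.2299194335938, -310.5503845214844), (17.776973724365234, 17.65425682067871), 3.4947617053985596) [ 542.53763864 -310.74352254  120.8069568 ]
```

Request:
play_rows --plan "3.4 0.1 0.05 3.5 0 0 0;3.4 0 0 3.5 0 0 0;3.4 0 0 3.3 0 0 0;3.4 0 0 0 0 0 0;0 0 0 0 0 0 0;0 0 0 0 0 0 0;0 0 0 0 0 0 0;0 0 0 0 0 0 0"

```text
t: 12.55
ee_pos: [544.4, -308.7, 83.5]
orientation: [-0.097, 3.138, 0.001]
ft_force: [1.7, 5.4, 4.8]
width: 17.8
```

Request:
play_rows --plan "0 0 0 -1 0 0 0;0 0 0 -2 0 0 0;0 0 0 -2.5 0 0 0;0 0 0 -3 0 0 0;0 0 0 -4 0 0 0;0 0 0 -4.5 0 0 0;0 0 0 0 0 0 0;0 0 0 0 0 0 0"

```text
t: 13.55
ee_pos: [543.1, -309.5, 252.0]
orientation: [-0.098, 3.14, -0.001]
ft_force: [0.2, -0.3, -0.3]
width: 17.8
```

```bash
python3 - <<'E'
from h import *
o=get_obs(); print(o['t'],o['ee_pos'],o['width'],o['ft_force'],R.from_rotvec(o['orientation']).as_matrix().round(4))
im=grab('wrist'); s=grab('scene')
a=im['pixels'][:,:,::-1][150:400,180:380]; 
b=s['pixels'][:,:,::-1]; P=o['ee_pos']-[0,0,40]; q=att(s).T@(P-s['eye']); u=int(s['cx']+s['fx']*q[0]/q[2]); v=int(s['cy']+s['fy']*q[1]/q[2]); print(u,v)
u0=max(0,u-60);v0=max(0,v-60); print(u0,v0)
b=cv2.resize(b[v0:v0+120,u0:u0+100],(416,500),interpolation=cv2.INTER_CUBIC); a=cv2.resize(a,(380,475))
out=np.zeros((500,800,3),np.uint8); out[:475,:380]=a; out[:,384:]=b; cv2.imwrite('pics/c8.png',out)
E
```

```text
13.55 [ 543.13567415 -309.51752144  252.03302467] 17.831456112572297 [ 0.15271675 -0.31165236 -0.26256075] [[-9.98e-01 -6.24e-02  3.00e-04]
 [-6.24e-02  9.98e-01 -4.00e-04]
 [-3.00e-04 -5.00e-04 -1.00e+00]]
143 251
83 191
```

View pics/c8.png

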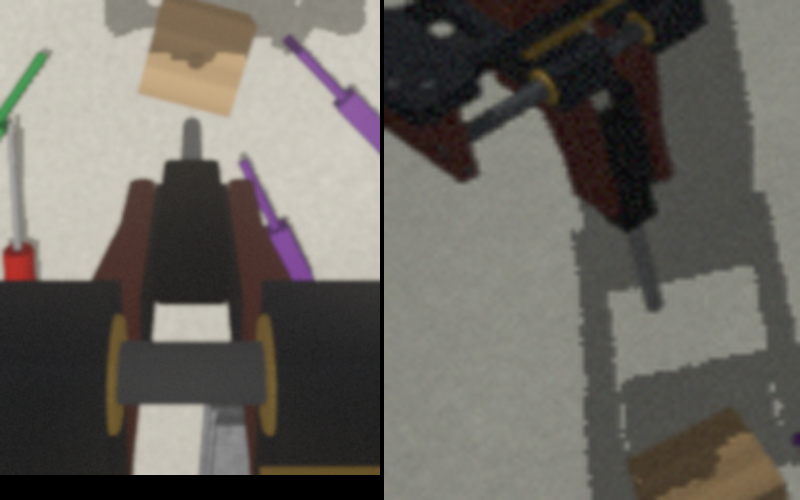

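```bash
python3 - <<'E'
from h import *
w=load('wrist'); s=load('scene')
def ray(im,u,v):
    d=att(im)@np.array([(u-im['cx'])/im['fx'],(v-im['cy'])/im['fy'],1.]); return np.array(im['eye']),d/np.linalg.norm(d)
e1,d1=ray(w,280.8,212.8); e2,d2=ray(s,148.3,265.3)
t=np.linalg.lstsq(np.stack([d1,-d2],1),e2-e1,rcond=None)[0]; a=e1+t[0]*d1;b=e2+t[1]*d2; print(a,b)
print(cast(w,280.8,212.8,173.5),cast(s,148.3,265.3,173.5))
C=cloud(w); m=(C[...,2]>160)&(C[...,2]<190); ys,xs=np.nonzero(m[205:232,265:300]); 
for y in range(211,232,3): 
    r=[x for x in range(265,300) if 150<C[y,x,2]<240]; 
    if r: print(y,r[0],r[-1],C[y,r].mean(0).round(1))
E
```

```text
[ 542.59407422 -310.16509786  172.08547794] [ 543.27761195 -308.10287532  172.36137019]
[ 542.12007039 -310.19722638  173.5       ] [ 544.27399387 -308.58546329  173.5       ]
214 277 285 [ 540.3 -310.2  181.9]
217 276 285 [ 540.2 -310.6  189.2]
220 276 285 [ 540.2 -310.6  195.9]
223 276 286 [ 540.2 -310.2  201.9]
226 276 286 [ 540.2 -310.2  207.9]
229 275 286 [ 540.3 -310.6  213.4]
```

Request:
play_rows --plan "0 -0.545 3 0 0 0 0;0 -0.545 4.9 0 0 0 0;0 -0.545 5.2 0 0 0 0;0 -0.545 5.2 0 0 0 0;0 -0.545 5.2 0 0 0 0;0 -0.545 5.2 0 0 0 0;0 -0.545 4.9 0 0 0 0;0 -0.545 3.33 0 0 0 0;0 0 0 2 0 0 0;0 0 0 2 0 0 0;0 0 0 0.8 0 0 0;0 0 0 0 0 0 0;0 0 0 0 0 0 0;0 0 0 0 0 0 0"

```text
t: 15.4
ee_pos: [564.4, 61.6, 204.4]
orientation: [-0.098, 3.139, 0.0]
ft_force: [1.0, 0.0, -0.4]
width: 18.0
```

```bash
python3 - <<'E'
from h import *
o=get_obs(); print(o['t'],o['ee_pos'],o['width'],o['ft_force'])
im=grab('wrist'); C=cloud(im)
a=im['pixels'][:,:,::-1][130:300,200:425]; cv2.imwrite('pics/w9.png',cv2.resize(a,(794,600),interpolation=cv2.INTER_CUBIC))
m=(C[...,2]>97)&(C[...,2]<103); m[300:]=0
n,l,s,c=cv2.connectedComponentsWithStats(m.astype(np.uint8)); i=1+s[1:,4].argmax()
print(s[i],cv2.minAreaRect(C[l==i][:,:2].astype(np.float32)))
E
```

```text
15.4 [564.3991075   61.63881419 204.37779349] 17.977038231695303 [ 0.97063431  0.01840878 -0.41837068]
[  220   139   181   116 13852] ((558.124267578125, 89.03839874267578), (84.74292755126953, 148.6571502685547), 11.561775207519531)
```

View pics/w9.png

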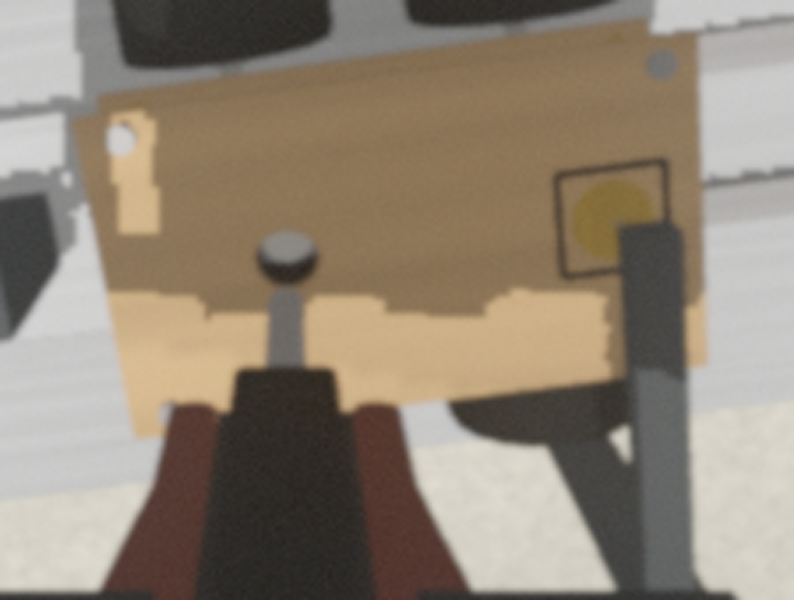

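```bash
python3 - <<'E'
from h import *
w=load('wrist'); C=cloud(w)
print(cast(w,281.5,202.9,100),cast(w,281.4,212.7,126),cast(w,281.4,212.7,124.5))
for y in range(213,230,3):
    r=[x for x in range(270,292) if 120<C[y,x,2]<200]
    if r: print(y,r[0],r[-1],C[y,r].mean(0).round(1))
E
```

```text
[562.96198714  61.64590803 100.        ] [563.2597317   61.47487744 126.        ] [563.76303195  61.51261415 124.5       ]
213 277 284 [561.4  60.6 132.4]
216 276 285 [561.7  60.6 138.7]
219 276 285 [561.5  60.6 145.9]
222 276 286 [561.5  61.  152.3]
225 276 286 [561.4  61.  158.6]
228 275 286 [561.7  60.6 163.6]
```

Request:
play_rows --plan "0 0.1 0 0 0 0 0;0 0 0 1 0 0 0;0 0 0 1 0 0 0;0 0 0 1 0 0 0;0 0 0 1 0 0 0;0 0 0 0.3 0 0 0;0 0 0 0 0 0 0;0 0 0 0 0 0 0"

```text
t: 16.45
ee_pos: [563.2, 61.7, 161.0]
orientation: [-0.098, 3.139, -0.0]
ft_force: [0.3, -0.4, -0.2]
width: 17.9
```

Request:
play_rows --plan "0 0 0 0.2 0 0 0;0 0 0 0.2 0 0 0;0 0 0 0.2 0 0 0;0 0 0 0 0 0 0;0 0 0 0 0 0 0"

```text
t: 17.08
ee_pos: [563.1, 61.7, 154.9]
orientation: [-0.098, 3.14, -0.0]
ft_force: [-0.5, 0.1, 2.9]
width: 18.0
```

Request:
play_rows --plan "0 0 0 0.2 0 0 0;0 0 0 0 0 0 0;0 0 0 0 0 0 0"

```text
t: 17.45
ee_pos: [563.1, 61.7, 152.8]
orientation: [-0.098, 3.14, -0.0]
ft_force: [-0.2, -0.4, 3.2]
width: 17.9
```

Request:
play_rows --plan "0 0 0 0.2 0 0 0;0 0 0 0 0 0 0;0 0 0 0 0 0 0"

```text
t: 17.82
ee_pos: [563.1, 61.7, 150.8]
orientation: [-0.098, 3.14, 0.0]
ft_force: [0.6, -0.9, 3.6]
width: 18.0
```

Request:
play_rows --plan "0 0 0 0.1 0 0 0;0 0 0 0 0 0 0;0 0 0 0 0 0 0"

```text
t: 18.2
ee_pos: [563.2, 61.7, 150.4]
orientation: [-0.098, 3.139, 0.0]
ft_force: [-1.3, -0.5, 9.6]
width: 17.7
```

Request:
play_rows --plan "0 0 0 0.1 0 0 0;0 0 0 0 0 0 0;0 0 0 0 0 0 0"

```text
t: 18.58
ee_pos: [563.4, 61.8, 150.1]
orientation: [-0.098, 3.139, 0.0]
ft_force: [-4.0, -0.7, 15.9]
width: 18.1
```

Request:
play_rows --plan "0 0 0 0.1 0 0 0;0 0 0 0 0 0 0;0 0 0 0 0 0 0"

```text
t: 18.95
ee_pos: [563.8, 61.9, 149.8]
orientation: [-0.098, 3.138, 0.0]
ft_force: [-3.2, 0.4, 20.3]
width: 17.8
```

Request:
play_rows --plan "0 0 0 -0.1 0 0 0;0 0 0 0 0 0 0;0 0 0 0 0 0 0;0 0 0 0 0 0 0"

```text
t: 19.45
ee_pos: [563.7, 61.8, 150.1]
orientation: [-0.098, 3.138, 0.0]
ft_force: [-2.2, 0.9, 14.8]
width: 18.1
```

```bash
python3 - <<'E'
from h import *
o=get_obs(); print(o['t'],o['ee_pos'],o['width'],o['ft_force'])
im=grab('wrist'); C=cloud(im)
a=im['pixels'][:,:,::-1][110:280,230:455]; cv2.imwrite('pics/w10.png',cv2.resize(a,(794,600),interpolation=cv2.INTER_CUBIC))
for z0,z1 in [(97,103),(130,137)]:
    m=(C[...,2]>z0)&(C[...,2]<z1); m[300:]=0
    n,l,s,c=cv2.connectedComponentsWithStats(m.astype(np.uint8))
    for i in range(1,n):
        if s[i,4]>400: print(z0,s[i],cv2.minAreaRect(C[l==i][:,:2].astype(np.float32)))
E
```

```text
19.45 [563.6529677   61.82063416 150.08273282] 18.097524722770984 [-2.16100234  0.94342087 14.76724286]
97 [  206   148   221   139 18895] ((558.0042114257812, 88.94218444824219), (84.6324462890625, 148.78604125976562), 11.524529457092285)
97 [140 223  47  32 646] ((580.7572021484375, -23.7269287109375), (24.124914169311523, 30.484981536865234), 11.446393013000488)
130 [ 401  217   24   83 1738] ((568.2726440429688, 143.97662353515625), (55.48369598388672, 12.33601188659668), 12.037005424499512)
```

```bash
python3 -c "
from workcell import *
o=get_obs(); print(o['ee_pos'],o['ft_force'],o['width']); print(close_job())"
```

```text
[563.68104876  61.84106471 150.0988941 ] [-2.08695927  0.39838728 14.81739669] 17.787446597451588
the job is handed in; nothing more can be done
None
```

I slid the carriage about 81 mm until the brass pad sat under the probe. Then I took the black stylus from its block, lowered it through the deck hole and pressed the reset button. I handed the job in at about 19.5 s, still gripping the stylus and pressing.

- **Pad under probe:** the last depth measurement put the pad within about 0.2 mm of the probe arm's centreline along the rails, assuming the needle hangs from the middle of the arm. The carriage did not move during the press. An earlier close-up of the needle tip was only a few pixels wide and allows an error of up to about 1.5 mm.
- **Button:** the force stayed at spring level, then jumped sharply at the expected full-down depth. I read that jump as the end stop, because I did not see the button itself. I eased off from about 20 N to a steady 15 N hold.
- **Grip:** finger opening was 17.8–18.1 mm on the 18 mm handle, and I saw no sign of slipping.
- **Not checked:** the last close-up picture could not be viewed because the 12-picture limit was reached, so the final check uses depth and force readings only. I did not touch the spare wheel, jar or screwdriver, but I did not re-measure where they are.

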